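# Hold the suction selector at its third click

## Task

The vacuum pressing table's suction selector is the red bar knob on the blue box. Handling the old plastic knob gently (a light pinch, never more than about 50 N at a finger), first turn it anticlockwise (seen from above) all the way back to its end stop, then turn it clockwise, counting the clicks, to the third stop, without running on past it. It springs back from there when released, so finish while still holding the knob there, and leave the thread cones and the wooden clapper where they are.

Things in the scene. Friction and masses are not known exactly. Their poses are not given: they have to be found in the camera images.
- selector (a joint): Knob angle, rad: 0 at the anticlockwise end stop, growing clockwise seen from above, limit 1.40. Clicks every 0.35: first 0.35, second 0.70 (rests at 0.67), third 1.05, fourth 1.40. Starts at rest in the first or second. Each click takes about 0.07 N m to turn out of. Let go, it stays in the first two; near the third a return spring (0.1 N m, up to 0.2 beyond) beats the click and turns it back.
- selector_base: Fixed blue box, 150 x 130 x 50 mm high, carrying the knob; origin on the table, under the knob's vertical axis; reaches from -70 to +80 mm along its x, +-65 mm along y, with a duct stub to +115 mm at +y. A fixed brass roller on its top at +x, 34 to 75 mm from the axis, is 62 mm high. Ticks on its top mark the stops: home at -x, the third red.
- knob_grip (a point): Centre of the red plastic bar to pinch: on the knob's axis, 90 mm above the table. The bar is upright, 50 mm long, 14 mm thick, its top at 110 mm, on a scalloped aluminium plate of 36 mm radius, top 62 mm (hub 65 mm). x axis along the bar, y across it; at joint value 0 they match those of selector_base, at value q they are turned clockwise by q (yaw minus q).
- knob_pointer (a point): White pointer line's outer end, on top of the red bar, 25 mm from the knob's axis, 110 mm above the table, on the bar's -x side.
- cone_green: Green thread cone, 60 mm across, 88 mm high, standing loose on the table; origin at the centre of its underside. Leave alone.
- cone_white: White thread cone, 60 mm across, 88 mm high, standing loose; origin at the centre of its underside. Leave alone.
- clapper: Wooden tailor's clapper, loose block 150 x 55 x 40 mm high, long along its x axis; origin at the centre of its underside. Leave alone.
There are look-alikes about, which are no part of the job. Of the things that look like the selector_base, the middle-sized one is meant.

How it is judged:
By the outcome, as a careful person would: the job done as asked, in the order asked, and still so for the second after the job is handed in, while the arm keeps its last pose, push and grip.
It also fails if it takes over 45 s, if anything falls off the work surface, if the arm or the gripper's body presses on something with over 40 N, if the wrist force passes 120 N, or if a joint passes its speed limit or range.

## Robot

A 7-joint arm with a two-finger parallel gripper is mounted at the origin on the work surface. World frame = base frame: x ahead of the robot, y to its left, z up, the work surface at z = 0. Lengths are in m, angles in rad, forces in N, time in s.
With the tool pointing down it reaches from about 0.35 to 0.9 m from the base axis. Payload 8.1 kg.
Tool frame: the origin (TCP) lies at the centre of the arm's flange, where the gripper is bolted on; the fingertips stand 178 mm ahead of it and the grasp point (between the pads) lies 159 mm ahead of it; x points along the fingers, z is the direction in which the jaws open and shut, and the axes are right-handed (so a half turn about x gives the same grasp; the last joint's range is limited). The gripper opens to 92 mm and grips with 3 to 60 N. Pads are 19 mm wide; open, the fingers measure 130 mm over their backs; the gripper's body (75 mm by 190 mm) begins 47 mm behind the grasp point.
Start: joints at [-1.392, 0.434, 0.025, 1.573, -0.012, 1.134, -0.075], TCP at [0.174, 0.6, 0.405] pointing down, gripper open.
Joint ranges: [-2.62, 2.62], [-0.44, 2.09], [-1.27, 1.32], [0.08, 2.57], [-1.32, 4.46], [0.12, 2], [-2.74, 2.74]. Speed limits (rad/s): [2.22, 2.22, 3.01, 3.01, 3.14, 3.14, 3.14].

## Interface

Orientations are given as a rotation vector (axis times angle).
In Python, from cell import arm, get_image, search_frame, pinpoint gives the robot as it stands.
- The arm moves only by the tool arm_command, never from a script. Its argument "motion" is a list of rows, each a list of 7 numbers: the finger opening in mm, from 0 to 91.8, then the shift along the tool's x, y, z in mm, then the turn, a rotation vector about the tool's x, y, z in degrees. In form: [[fingers, x, y, z, ax, ay, az], ...]. A call has 1 to 5 rows; each row shifts and turns the commanded pose from where the row before left it, along the tool's axes as they then stand; what a row does not reach is not made up. A row lasts 1/8 s, in which the tool goes at most 62.5 mm and 10.7 degrees, less where a joint would pass 70% of its speed; a pose out of reach is approached as far as the arm can. A call with a gripper value outside its range is refused whole. The fingers move at their own pace and stop on an object; "newtons" is the grip in N (left out, the last holds). Time passes only in rows, so rows that do not move let the fingers close. It gives the time, the measured TCP pose, the force and the opening at its end, in the units of the state.
- arm.observe(): the state, without advancing time (a new reading comes with each control period).
- get_image(name): name is "side" or "top"; returns a dict with "frame" (400x640x3 uint8, red, green, blue), "range_z" (400x640 float32, m along the optical axis (not along the pixel's ray), 0 where there is no reading), "K" (3x3 intrinsics, pixels), "origin" and "rotation" of the camera in the world. Camera axes: x right, y down, z forward; pixel columns grow to the right and rows downward; lengths in m; the calibration is good to about 2 mm. A picture is of the moment at which its call begins.
- arm.sign_off(): hands the job in, once; it reports no verdict.
Trained networks look in the newest picture that a camera, given by its name, has taken for a name from the list of things; names that differ only in an ending like _2 or _b are one class to them, and where a whole thing is asked for, a point or a joint stands for the part that bears it (a point fixed in the world has none). Each returns a list of dicts, best first, with "p" (0 to 1); they miss things now and then, are a little off and sometimes report something else, mostly with a low value. They report only what shows in the picture. A call takes as long as a camera call. They do not tell look-alikes from the thing itself.
- search_frame(camera, target): "point" ([x, y, z] in m, in world coordinates, good to about 4 mm: the middle of the surface that is visible of it).
- pinpoint(camera, target): "point" ([x, y, z] in m, in world coordinates, good to about 4 mm: a listed point, or the origin of a listed thing).
The state is a dict: "clock": time; "joints": joint angles; "dq": joint speeds; "joint_efforts": joint torques, N m; "position": TCP position; "ee_rot": TCP orientation; "force": force on the tool from outside, world axes, zero at the start; "ft_torque": the same for the moment, N m; "width": opening from 0.0 (shut) to 1.0 (fully open).
Only numpy, scipy, OpenCV 4.12 (cv2) and the standard library are available. Lean on these libraries where they do the work, as an engineer would, in place of code of your own. Each camera call takes 0.05 s, during which the arm holds its last target. There are 200 camera calls.

## Working session

There is one attempt and no reset: what is moved stays moved. The work goes in short steps, Python scripts to look and compute and a tool call to move; the robot and the scene stay as the last step left them, time stands still between calls to the robot, and variables do not carry over. Pictures are saved under pics/ and viewed, about 8 in all and at most 12, crops included, and the job is handed in when it is done.

Besides the shell and the picture viewer there is one more tool, called after "Request:" as a command line: name --pt "numbers of a row" for each row, then --argument value for the rest. arm_command: Moves the arm, as the interface text tells. Its arguments: {"type":"object","properties":{"motion":{"type":"array"},"newtons":{"type":"number"}},"required":["motion"]}

```bash
mkdir -p pics; cat > h.py <<'E'
import numpy as np, cv2
from cell import arm,get_image,search_frame,pinpoint
from scipy.spatial.transform import Rotation as R
def px(im,p):
    c=np.asarray(im["rotation"]).T@(np.asarray(p)-im["origin"]); u=np.asarray(im["K"])@c; return (u[:2]/u[2]).round(0)
def cloud(im):
    K=np.asarray(im["K"]);z=im["range_z"];v,u=np.indices(z.shape)
    c=np.stack([(u-K[0,2])/K[0,0]*z,(v-K[1,2])/K[1,1]*z,z],-1)
    return c@np.asarray(im["rotation"]).T+im["origin"]
def save(im,n,box=None,s=1):
    f=im["frame"][:,:,::-1]
    if box: f=f[box[1]:box[3],box[0]:box[2]]
    cv2.imwrite("pics/"+n,cv2.resize(f,None,fx=s,fy=s,interpolation=cv2.INTER_CUBIC))
E
python3 - <<'E'
from h import *
ims={c:get_image(c) for c in("top","side")}
for c in ims: save(ims[c],c+"0.png")
for c in ims:
  for t in("selector_base","knob_grip","knob_pointer"):
    for d in pinpoint(c,t): print(c,t,np.round(d["point"],3),round(d["p"],2),px(ims[c],d["point"]))
s=arm.observe();print(s)
E
```

```text
Traceback (most recent call last):
  File "h.py", line 5, in px
    c=np.asarray(im["rotation"]).T@(np.asarray(p)-im["origin"]); u=np.asarray(im["K"])@c; return (u[:2]/u[2]).round(0)
                                                                   ~~~~~~~~~~~~~~~~~~~^~
ValueError: matmul: Input operand 1 does not have enough dimensions (has 0, gufunc core with signature (n?,k),(k,m?)->(n?,m?) requires 1)
```

View pics/top0.png

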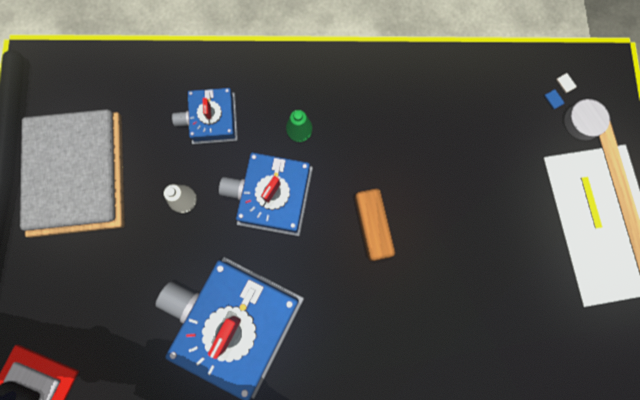

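View pics/side0.png

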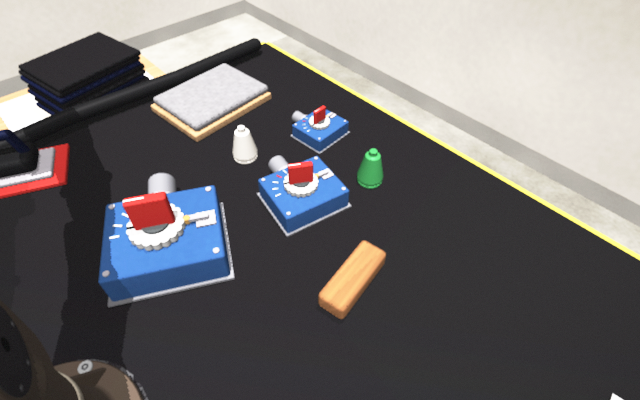

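Candidates in the top picture: small box (210,113), middle box (272,192) and large box (230,330). The middle one, lying between the white cone (180,198) and the clapper (375,225), is the one meant. The camera rotation seems to be a rotation vector, so I'll fix the helper.

```bash
sed -i 's/np.asarray(im\["rotation"\])/Rm(im)/g' h.py; cat >> h.py <<'E'
def Rm(im):
    r=np.asarray(im["rotation"]); return r if r.shape==(3,3) else R.from_rotvec(r).as_matrix()
def red(im,c,r=0.05):
    """axis angle of red bar top near c"""
    P=cloud(im);f=im["frame"].astype(int)
    m=(f[...,0]>120)&(f[...,1]<80)&(f[...,2]<80)&(np.hypot(P[...,0]-c[0],P[...,1]-c[1])<r)&(abs(P[...,2]-.110)<.006)
    q=P[m];  (x,y),wh,a=cv2.minAreaRect((q[:,:2]*1000).astype(np.float32)) ; return m.sum(),(x,y),wh,a,q[:,2].mean()
E
python3 - <<'E'
from h import *
ims={c:get_image(c) for c in("top","side")}
print(ims["top"]["rotation"],ims["top"]["origin"])
for c in ims:
  for t in("selector_base","knob_grip","knob_pointer"):
    for d in pinpoint(c,t):
      if len(np.shape(d["point"])): print(c,t,np.round(d["point"],3),round(d["p"],2),px(ims[c],d["point"]))
      else: print(c,t,d)
  for t in("cone_green","cone_white","clapper"):
    for d in pinpoint(c,t)[:1]: print(c,t,d)
im=ims["top"];P=cloud(im);f=im["frame"].astype(int)
c0=P[190,271];print("near",c0)
print(red(im,c0))
m=(f[...,2]>120)&(f[...,0]<80)&(abs(P[...,2]-.05)<.006)&(np.hypot(P[...,0]-c0[0],P[...,1]-c0[1])<.115)
print("box",m.sum(),cv2.minAreaRect((P[m][:,:2]*1000).astype(np.float32)))
save(im,"crop1.png",(210,140,330,240),6)
s=arm.observe();print(s)
E
```

```text
[-2.12512438  2.15532185 -0.23492799] [0.37971003 0.04035791 0.91086623]
top selector_base [0.75  0.263 0.002] 0.98 [214. 118.]
top selector_base [0.285 0.203 0.   ] 0.64 [236. 328.]
top selector_base [ 0.561  0.122 -0.001] 0.57 [275. 198.]
top knob_grip [0.563 0.126 0.087] 0.87 [269. 189.]
top knob_grip [0.745 0.265 0.066] 0.86 [206. 109.]
top knob_grip [0.284 0.199 0.128] 0.64 [225. 336.]
top knob_pointer [0.733 0.258 0.081] 0.9 [207. 111.]
top knob_pointer [0.542 0.137 0.115] 0.8 [262. 197.]
top knob_pointer [0.254 0.218 0.152] 0.66 [211. 357.]
top cone_green {'point': [0.727, 0.0686, -0.0011], 'p': 0.9}
top cone_white {'point': [0.5593, 0.3255, -0.0008], 'p': 0.89}
top clapper {'point': [0.5014, -0.0959, 0.0009], 'p': 0.59}
side selector_base [ 0.564  0.124 -0.   ] 0.95 [301. 202.]
side selector_base [0.283 0.197 0.004] 0.77 [167. 252.]
side selector_base [0.745 0.271 0.003] 0.65 [317. 134.]
side knob_grip [0.286 0.202 0.122] 0.83 [150. 210.]
side knob_grip [0.563 0.123 0.091] 0.61 [300. 172.]
side knob_grip [0.745 0.264 0.064] 0.61 [318. 115.]
side knob_pointer [0.539 0.136 0.10
[... 660 characters left out ...]
74896240234)
{'clock': 0.85, 'joints': array([-1.39161462,  0.43450029,  0.02500422,  1.57319674, -0.01159296,
        1.13401026, -0.07508488]), 'dq': array([ 7.47967595e-04, -5.99212431e-04,  8.18448943e-05,  1.09691913e-03,
       -8.18300964e-04, -1.56523654e-03,  2.66272920e-05]), 'joint_efforts': array([ 2.04249081e-04, -6.67630148e+01,  9.83566158e-01, -3.14804578e+01,
       -6.07965910e-02,  3.23963491e-02,  3.14394049e-05]), 'position': array([0.17382124, 0.60034862, 0.40474298]), 'ee_rot': array([-0.9990943 ,  1.32941009,  0.99910266]), 'force': array([-0.62409591,  0.24486923, -0.36237829]), 'ft_torque': array([ 0.04149348, -0.03922644, -0.02927929]), 'width': 1.0028767334188164}
```

View pics/crop1.png

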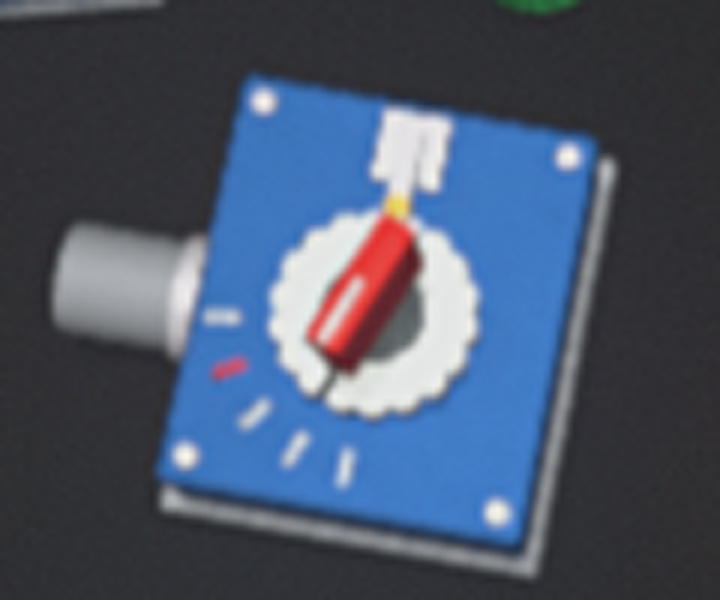

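The crop shows the middle box with its pointer at lower left (315,335), lined up with the first tick (295,447). The third tick is red at (228,370), and home is at (345,467). The fits give a base yaw of about -11° and a bar yaw of about -31.2°, so q≈0.35 (first click), with the axis at (0.5625, 0.1233). Next I'll work out the move.

```bash
cat >> h.py <<'E'
AX=np.array([.5625,.1233])
def rep(target=None,baryaw=None):
    s=arm.observe();M=R.from_rotvec(s["ee_rot"]).as_matrix()
    zy=np.degrees(np.arctan2(M[1,2],M[0,2]))
    print("t",s["clock"],"pos",s["position"].round(4),"x",M[:,0].round(4),"z yaw",zy.round(2),"bar yaw(mod180)",((zy-90+90)%180-90).round(2),"w",s["width"]*91.8,"F",s["force"].round(2),"T",s["ft_torque"].round(3),"j",s["joints"].round(2))
    if target is not None: print("shift tool mm",(M.T@(np.asarray(target)-s["position"])*1000).round(1))
    return s,M
E
python3 - <<'E'
from h import *
s,M=rep([*AX,.35]); print(M.round(3))
E
```

```text
t 0.85 pos [0.1738 0.6003 0.4047] x [ 0.  0. -1.] z yaw 73.85 bar yaw(mod180) -16.15 w 92.06408412784735 F [-0.62  0.24 -0.36] T [ 0.041 -0.039 -0.029] j [-1.39  0.43  0.03  1.57 -0.01  1.13 -0.08]
shift tool mm [  54.7 -506.  -350.1]
[[ 0.    -0.961  0.278]
 [ 0.     0.278  0.961]
 [-1.    -0.     0.   ]]
```

Request:
arm_command --pt "40 0 -42 -29 0 0 0" --pt "40 0 -42 -29 0 0 0" --pt "40 0 -42 -29 0 0 0" --pt "40 0 -42 -29 0 0 0" --pt "40 0 -42 -29 0 0 0" --newtons 15

```text
clock: 1.48
position: [0.3361, 0.4012, 0.405]
ee_rot: [-0.999, 1.329, 0.999]
force: [-0.4, 0.8, -0.6]
width: 0.51
```

Request:
arm_command --pt "40 0 -42 -29 0 0 0" --pt "40 0 -42 -29 0 0 0" --pt "40 0 -42 -29 0 0 0" --pt "40 0 -42 -29 0 0 0" --pt "40 0 -42 -29 0 0 0"

```text
clock: 2.1
position: [0.4975, 0.2036, 0.405]
ee_rot: [-0.999, 1.329, 0.999]
force: [0.2, 0.5, -0.2]
width: 0.433
```

Request:
arm_command --pt "40 10 -43 -30 0 0 0" --pt "40 22 -43 -30 0 0 0" --pt "40 22 0 0 7.5 0 0" --pt "40 0 0 0 7.5 0 0" --pt "40 0 0 0 0 0 0"

```text
clock: 2.72
position: [0.5625, 0.1235, 0.3506]
ee_rot: [-0.801, 1.419, 0.801]
force: [0.2, 0.4, 0.6]
width: 0.439
```

```bash
python3 - <<'E'
from h import *
rep([*AX,.252])
im=get_image("side"); save(im,"side1.png",(200,60,440,260),3)
E
```

```text
t 2.725 pos [0.5625 0.1235 0.3506] x [-2.e-04 -3.e-04 -1.e+00] z yaw 58.89 bar yaw(mod180) -31.11 w 40.27377787892372 F [0.22 0.42 0.64] T [-0.095 -0.003  0.045] j [-0.54  0.41  0.31  1.78 -0.15  0.97  0.87]
shift tool mm [98.6 -0.1 -0.1]
```

View pics/side1.png

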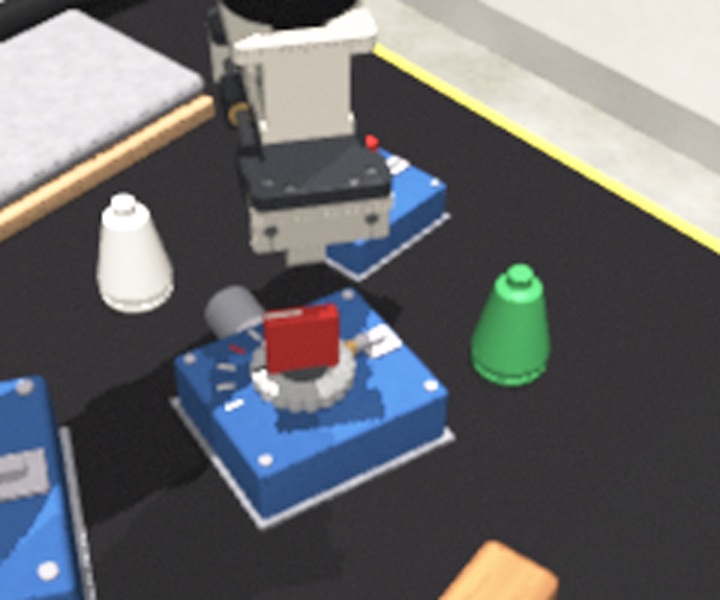

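The picture shows the gripper hanging straight above the red bar, with the finger at (310,250) and the bar at (302,340). The cones are well clear. I'll go down and close lightly.

Request:
arm_command --pt "40 40 0 0 0 0 0" --pt "40 36 0 0 0 0 0" --pt "40 20 0 0 0 0 0" --pt "40 0 0 0 0 0 0" --pt "24 0 0 0 0 0 0"

```text
clock: 3.4
position: [0.563, 0.1236, 0.2559]
ee_rot: [-0.801, 1.416, 0.801]
force: [0.1, -0.1, 0.6]
width: 0.369
```

Request:
arm_command --pt "8 0 0 0 0 0 0" --pt "8 0 0 0 0 0 0" --pt "8 0 0 0 0 0 0" --pt "8 0 0 0 0 0 0" --newtons 15

```text
clock: 3.9
position: [0.5631, 0.1242, 0.2556]
ee_rot: [-0.8, 1.416, 0.801]
force: [0.6, 3.8, 6.4]
width: 0.159
```

```bash
python3 - <<'E'
from h import *
rep([*AX,.254])
E
```

```text
t 3.9 pos [0.5631 0.1242 0.2556] x [ 0.0021  0.0013 -1.    ] z yaw 58.89 bar yaw(mod180) -31.11 w 14.560177536182445 F [0.62 3.77 6.4 ] T [ 0.618 -0.146  0.015] j [-0.5   0.53  0.28  1.87 -0.2   0.76  0.91]
shift tool mm [ 1.6  0.1 -1. ]
```

Gripped at about 14.5 mm. Now I'll turn anticlockwise in small steps and watch the torque.

Request:
arm_command --pt "8 0 0 0 -4 0 0" --pt "8 0 0 0 -4 0 0" --pt "8 0 0 0 -4 0 0" --pt "8 0 0 0 -4 0 0" --pt "8 0 0 0 0 0 0"

```text
clock: 4.53
position: [0.5631, 0.124, 0.2556]
ee_rot: [-1.013, 1.32, 1.013]
force: [1.1, 3.3, 6.3]
width: 0.152
```

```bash
python3 -c "
from h import *
rep([*AX,.254])"
```

```text
t 4.525 pos [0.5631 0.124  0.2556] x [ 0.0021  0.0013 -1.    ] z yaw 74.95 bar yaw(mod180) -15.05 w 13.996132614621436 F [1.09 3.3  6.32] T [ 0.658 -0.134  0.091] j [-0.45  0.52  0.2   1.87 -0.14  0.76  1.13]
shift tool mm [ 1.6  0.4 -0.9]
```

Request:
arm_command --pt "8 0 0 0 -2 0 0" --pt "8 0 0 0 -2 0 0" --pt "8 0 0 0 0 0 0"

```text
clock: 4.9
position: [0.5631, 0.124, 0.2556]
ee_rot: [-1.065, 1.292, 1.065]
force: [2.4, 3.4, 5.7]
width: 0.148
```

```bash
python3 -c "
from h import *
rep([*AX,.254])
im=get_image('top'); save(im,'top2.png',(200,120,340,240),5); print(red(im,AX))"
```

```text
t 4.9 pos [0.5631 0.124  0.2556] x [ 0.002   0.0013 -1.    ] z yaw 78.9 bar yaw(mod180) -11.1 w 13.629237583528264 F [2.36 3.44 5.71] T [ 0.625 -0.123 -0.003] j [-0.44  0.52  0.18  1.87 -0.13  0.76  1.19]
shift tool mm [ 1.6  0.4 -0.8]
(np.int64(0), (0.0, 0.0), (0.0, 0.0), 0.0, np.float64(nan))h.py:20: RuntimeWarning: Mean of empty slice.
  q=P[m];  (x,y),wh,a=cv2.minAreaRect((q[:,:2]*1000).astype(np.float32)) ; return m.sum(),(x,y),wh,a,q[:,2].mean()
  ret = ret.dtype.type(ret / rcount)
```

View pics/top2.png

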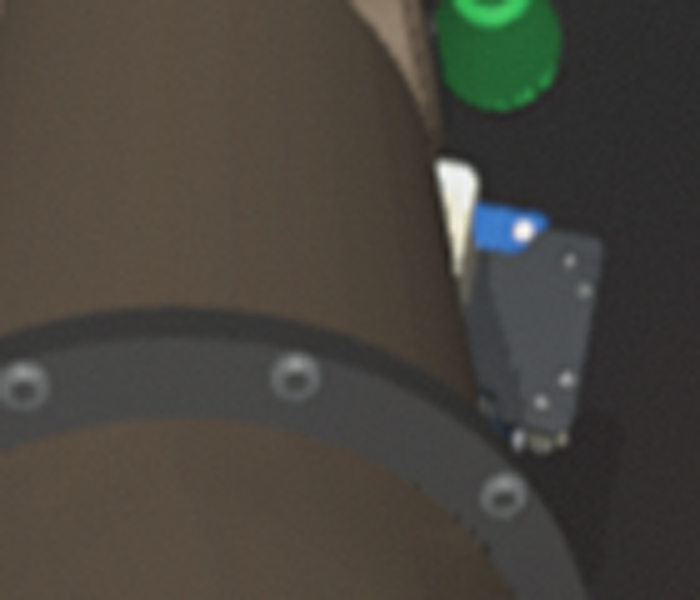

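The arm hides the knob in the top view. The gripper stands at yaw -11.1°, about home. I'll push on a little to feel the end stop.

Request:
arm_command --pt "8 0 0 0 -2 0 0" --pt "8 0 0 0 0 0 0"

```text
clock: 5.2
position: [0.5632, 0.124, 0.2556]
ee_rot: [-1.091, 1.278, 1.09]
force: [2.3, 3.4, 6.0]
width: 0.16
```

```bash
python3 -c "
from h import *
rep([*AX,.254])"
```

```text
t 5.2 pos [0.5632 0.124  0.2556] x [ 0.0022  0.0014 -1.    ] z yaw 80.85 bar yaw(mod180) -9.15 w 14.67410210280227 F [2.3  3.41 5.99] T [ 0.768 -0.239 -0.353] j [-0.43  0.52  0.17  1.87 -0.12  0.76  1.22]
shift tool mm [ 1.6  0.5 -0.8]
```

Request:
arm_command --pt "8 0 0 0 -2 0 0" --pt "8 0 0 0 0 0 0"

```text
clock: 5.45
position: [0.5633, 0.1239, 0.2556]
ee_rot: [-1.116, 1.263, 1.115]
force: [2.6, 3.8, 6.2]
width: 0.164
```

```bash
python3 -c "
from h import *
rep([*AX,.254])
im=get_image('side'); save(im,'side2.png',(230,120,370,240),5)"
```

```text
t 5.45 pos [0.5633 0.1239 0.2556] x [ 0.0026  0.0015 -1.    ] z yaw 82.81 bar yaw(mod180) -7.19 w 15.064039482764912 F [2.61 3.77 6.25] T [ 0.904 -0.54  -0.379] j [-0.42  0.52  0.16  1.87 -0.12  0.76  1.25]
shift tool mm [ 1.6  0.7 -0.7]
```

View pics/side2.png

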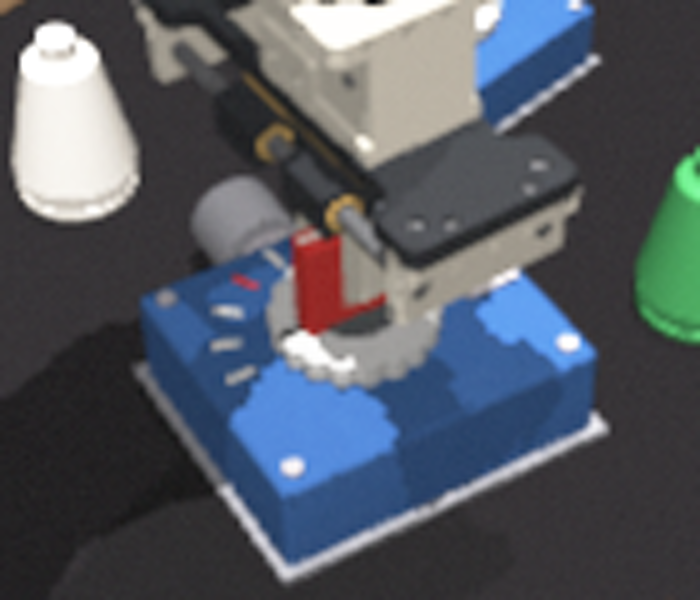

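The end stop shows clearly. The reaction torque jumped to about -0.35 N m and levelled off while the jaws were forced from 13.6 to 15.1 mm, with the stop at yaw ≈ -10.5 to -11°. In the picture the bar (320,280) and pointer face away from the third tick (red, 245,282), toward the near home tick (240,376). Now clockwise; the third stop should be at yaw ≈ -71°.

Request:
arm_command --pt "8 0 0 0 4 0 0" --pt "8 0 0 0 0 0 0" --pt "8 0 0 0 5 0 0" --pt "8 0 0 0 5 0 0"

```text
clock: 6.0
position: [0.5631, 0.1241, 0.2556]
ee_rot: [-0.931, 1.36, 0.93]
force: [2.5, 3.8, 6.8]
width: 0.151
```

```bash
python3 -c "
from h import *
rep([*AX,.254])"
```

```text
t 6.0 pos [0.5631 0.1241 0.2556] x [ 0.0022  0.0013 -1.    ] z yaw 68.68 bar yaw(mod180) -21.32 w 13.842275442902643 F [2.46 3.78 6.75] T [ 0.775 -0.359  0.004] j [-0.47  0.52  0.23  1.87 -0.17  0.76  1.05]
shift tool mm [ 1.6  0.3 -0.9]
```

Request:
arm_command --pt "8 0 0 0 5 0 0" --pt "8 0 0 0 5 0 0" --pt "8 0 0 0 0 0 0"

```text
clock: 6.38
position: [0.5631, 0.1242, 0.2556]
ee_rot: [-0.799, 1.416, 0.799]
force: [1.9, 4.1, 6.9]
width: 0.152
```

```bash
python3 -c "
from h import *
rep([*AX,.254])"
```

```text
t 6.375 pos [0.5631 0.1242 0.2556] x [ 0.0023  0.0011 -1.    ] z yaw 58.77 bar yaw(mod180) -31.23 w 13.952800184016516 F [1.91 4.13 6.93] T [ 0.803 -0.385 -0.021] j [-0.51  0.53  0.28  1.87 -0.2   0.76  0.91]
shift tool mm [ 1.6  0.1 -1.1]
```

Request:
arm_command --pt "8 0 0 0 5 0 0" --pt "8 0 0 0 5 0 0" --pt "8 0 0 0 5 0 0" --pt "8 0 0 0 5 0 0" --pt "8 0 0 0 0 0 0"

```text
clock: 7.0
position: [0.5632, 0.1243, 0.2556]
ee_rot: [-0.529, 1.502, 0.53]
force: [1.9, 4.8, 6.5]
width: 0.151
```

```bash
python3 -c "
from h import *
rep([*AX,.254])"
```

```text
t 7.0 pos [0.5632 0.1243 0.2556] x [ 0.0024  0.0012 -1.    ] z yaw 38.78 bar yaw(mod180) -51.22 w 13.854850794172561 F [1.85 4.81 6.45] T [ 0.859 -0.415 -0.028] j [-0.57  0.54  0.37  1.88 -0.27  0.77  0.63]
shift tool mm [ 1.6 -0.3 -1.2]
```

Request:
arm_command --pt "8 0 0 0 5 0 0" --pt "8 0 0 0 5 0 0" --pt "8 0 0 0 0 0 0"

```text
clock: 7.38
position: [0.5632, 0.1243, 0.2556]
ee_rot: [-0.393, 1.532, 0.394]
force: [1.6, 3.9, 7.0]
width: 0.154
```

```bash
python3 -c "
from h import *
rep([*AX,.254])"
```

```text
t 7.375 pos [0.5632 0.1243 0.2556] x [ 0.0025  0.0013 -1.    ] z yaw 28.79 bar yaw(mod180) -61.21 w 14.169598658502224 F [1.57 3.85 7.01] T [ 0.822 -0.501  0.005] j [-0.61  0.55  0.42  1.88 -0.31  0.78  0.49]
shift tool mm [ 1.6 -0.5 -1.2]
```

Request:
arm_command --pt "8 0 0 0 4 0 0" --pt "8 0 0 0 4 0 0" --pt "8 0 0 0 0 0 0"

```text
clock: 7.75
position: [0.5633, 0.1243, 0.2556]
ee_rot: [-0.284, 1.549, 0.285]
force: [3.0, 5.1, 6.8]
width: 0.154
```

```bash
python3 -c "
from h import *
rep([*AX,.254])"
```

```text
t 7.75 pos [0.5633 0.1243 0.2556] x [ 0.0025  0.0013 -1.    ] z yaw 20.8 bar yaw(mod180) -69.2 w 14.144352211727039 F [3.04 5.12 6.78] T [ 0.848 -0.442  0.051] j [-0.63  0.55  0.46  1.88 -0.34  0.78  0.37]
shift tool mm [ 1.6 -0.6 -1.1]
```

Request:
arm_command --pt "8 0 0 0 2 0 0" --pt "8 0 0 0 0 0 0" --pt "8 0 0 0 0 0 0"

```text
clock: 8.12
position: [0.5633, 0.1243, 0.2556]
ee_rot: [-0.257, 1.553, 0.259]
force: [2.9, 4.7, 5.6]
width: 0.153
```

```bash
python3 -c "
from h import *
rep([*AX,.254])
im=get_image('side'); save(im,'side3.png',(230,120,370,240),5)
P=cloud(im);f=im['frame'].astype(int)
m=(f[...,0]>90)&(f[...,1]<60)&(f[...,2]<60)&(np.hypot(P[...,0]-AX[0],P[...,1]-AX[1])<.035)&(P[...,2]>.068)
q=P[m];print(m.sum());
for zl,zh in((.068,.09),(.09,.104),(.106,.115)):
  k=q[(q[:,2]>zl)&(q[:,2]<zh)]
  if len(k)>5: print(zl,len(k),cv2.minAreaRect((k[:,:2]*1000).astype(np.float32)), cv2.fitLine((k[:,:2]*1000).astype(np.float32),cv2.DIST_HUBER,0,.01,.01).ravel())
for t in('knob_pointer','knob_grip','cone_green','cone_white','clapper'):
  for d in pinpoint('side',t): print(t,d)
"
```

```text
t 8.125 pos [0.5633 0.1243 0.2556] x [ 0.0026  0.0014 -1.    ] z yaw 18.86 bar yaw(mod180) -71.14 w 14.006737255236814 F [2.87 4.69 5.61] T [ 0.863 -0.522  0.115] j [-0.64  0.55  0.47  1.88 -0.35  0.78  0.35]
shift tool mm [ 1.6 -0.6 -1.1]
170
0.068 79 ((560.9869995117188, 111.7339096069336), (10.66186237335205, 31.654369354248047), 39.280662536621094) [ 4.2647651e-01 -9.0449864e-01  5.6236517e+02  1.0753582e+02]
0.09 44 ((572.4988403320312, 108.06723022460938), (23.600479125976562, 14.381492614746094), 20.825252532958984) [  0.6250057   -0.78062016 564.2286     104.16698   ]
0.106 38 ((567.777587890625, 107.84033203125), (12.825594902038574, 15.159818649291992), 19.74117088317871) [ 9.0408766e-01 -4.2734703e-01  5.6766888e+02  1.0570297e+02]
knob_pointer {'point': [0.2507, 0.2168, 0.1547], 'p': 0.9}
knob_grip {'point': [0.2835, 0.2023, 0.1244], 'p': 0.84}
knob_grip {'point': [0.5641, 0.1224, 0.0927], 'p': 0.56}
cone_green {'point': [0.726, 0.0699, 0.0036], 'p': 0.98}
cone_green {'point': [0.5635, 0.1235, 0.0922], 'p': 0.7}
cone_green {'point': [0.5677, 0.1243, 0.0004], 'p': 0.47}
cone_white {'point': [0.5625, 0.3239, -0.0013], 'p': 0.55}
clapper {'point': [0.5014, -0.0958, 0.0017], 'p': 0.75}
```

View pics/side3.png

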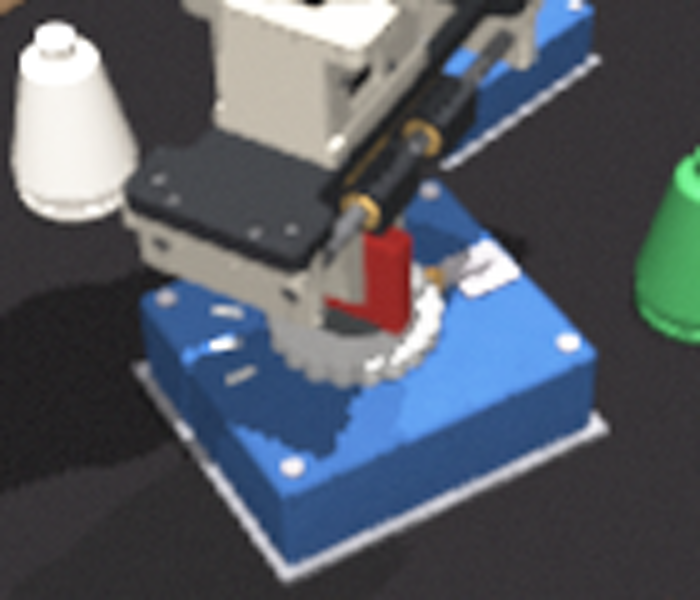

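Everything agrees on the third stop. The gripper is at yaw -71.1° (60° from home), the bar top measures about -70.3°, and the reaction is 0.115 N m, close to the 0.1 N m spring at the click's centre. I'll hold briefly to check for creep, then hand in.

Request:
arm_command --pt "8 0 0 0 0 0 0" --pt "8 0 0 0 0 0 0" --pt "8 0 0 0 0 0 0" --pt "8 0 0 0 0 0 0" --pt "8 0 0 0 0 0 0"

```text
clock: 9.05
position: [0.5633, 0.1243, 0.2556]
ee_rot: [-0.257, 1.553, 0.259]
force: [2.6, 4.6, 6.6]
width: 0.151
```

```bash
python3 -c "
from h import *
s,M=rep([*AX,.254])
if abs(s['ft_torque'][2]-.115)<.05: print(arm.sign_off())"
```

```text
t 9.05 pos [0.5633 0.1243 0.2556] x [ 0.0026  0.0015 -1.    ] z yaw 18.86 bar yaw(mod180) -71.14 w 13.826527308481076 F [2.62 4.58 6.63] T [ 0.807 -0.498  0.107] j [-0.64  0.55  0.47  1.88 -0.35  0.78  0.35]
shift tool mm [ 1.6 -0.7 -1.1]
the job is handed in; nothing more can be done
None
```

The knob on the middle-sized blue box is held at its third stop, and I handed the job in at about 9 s with the gripper still pinching it. I set the grip to 15 N throughout.

- **End stop:** turning anticlockwise from the first click, the reaction torque jumped to about -0.35 N m and levelled off. That put the stop at a bar yaw of about -11°. While pressing there, the pads slipped slightly on the bar and the jaws opened to 15 mm, then settled back to about 14 mm.
- **Third stop:** I turned 60° clockwise from there in steps of 5° or less. The gripper ended at yaw -71.1°, and the bar measured about -70.3° in the side picture.
- **Hold:** the steady reaction was 0.11 N m, close to the 0.1 N m return spring. The gripper's angle did not change and its torque barely did over the 0.6 s hold before handing in.
- **Cones and clapper:** the networks found them within a few millimetres of where they started.

**Checks that failed:**
- The arm hid the knob from the top camera.
- The pointer network did not find this pointer at the end, so the final angle rests on the gripper yaw, the side picture and the torque.

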